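Stack the filler tins into a pyramid

ROBOT

A 7-joint arm with a two-finger parallel gripper is mounted at the origin on the work surface. World frame = base frame: x ahead of the robot, y to its left, z up, the work surface at z = 0. Lengths are in m, angles in rad, forces in N, time in s.
With the tool pointing down it reaches from about 0.35 to 0.9 m from the base axis. Payload 19.9 kg.
Tool frame: the origin (TCP) lies at the very end of the fingers, on their centre line; the grasp point (between the pads) lies 19 mm behind it (r.tcp_to_grasp is the distance from the TCP to the grasp point, in m); y points along the fingers, z is the direction in which the jaws open and shut, and the axes are right-handed (so a half turn about y gives the same grasp; the last joint's range is limited). The gripper opens to 94 mm and grips with 3 to 60 N. Pads are 16 mm wide; open, the fingers measure 119 mm over their backs; the gripper's body (75 mm by 177 mm) begins 78 mm behind the grasp point.
Start: joints at [1.278, 0.417, -0.01, 1.614, 0.005, 1.111, -0.053], TCP at [0.155, -0.605, 0.205] pointing down, gripper open.
Joint ranges: [-2.81, 2.81], [-0.39, 2.02], [-1.27, 1.25], [0.06, 2.57], [-1.19, 4.33], [0.19, 2], [-2.82, 2.82]. Speed limits (rad/s): [1.89, 1.89, 2.39, 2.39, 3.01, 3.01, 3.01].

INTERFACE

Orientations are given as [roll, pitch, yaw] about the fixed x, y, z axes, in that order (R = Rz(yaw) Ry(pitch) Rx(roll)).
In Python, from cell import state, optics, r gives the robot as it stands.
- The arm moves only by the shell command python3 -m crank 'ROWS'. ROWS is JSON, a list that holds one entry, the list of rows, each a list of 5 numbers: the finger opening in mm, from 0 to 94, then the shift along the tool's x, y, z in mm, then the turn about the tool's y in degrees. A call has 1 to 12 rows; each row shifts and turns the commanded pose from where the row before left it, along the tool's axes as they then stand; what a row does not reach is not made up. A row lasts 1/12 s, in which the tool goes at most 41.7 mm and 7.16 degrees, less where a joint would pass 70% of its speed; a pose out of reach is approached as far as the arm can. A call is refused whole if a number of a shift passes 41.7 or a number of a turn 7.16, either way. A call with a gripper value outside its range is refused whole. The fingers move at their own pace and stop on an object; the grip force is fixed at half the most. Time passes only in rows, so rows that do not move let the fingers close. It gives the time, the measured TCP pose, the force and the opening at its end, in the units of the state.
- state(): the state, without advancing time (a new reading comes with each control period).
- optics.capture(name): name is "scene" or "top" or "wrist"; returns (picture, depth): 420x560x3 uint8, red, green, blue; 420x560 float32, m along the optical axis (not along the pixel's ray), 0 where there is no reading.
- optics.camera_model(name): a dict with "fov_y" (degrees; the focal length in pixels is half the picture's height over the tangent of half this angle, whatever the lens; pixels are square), "cx", "cy" (the principal point, pixels), "R" (3x3) and "t" (3): a world point X has camera coordinates R X + t; the wrist camera has in their place "T_tool_cam" (4x4, takes a point from camera to tool coordinates, whose origin is the TCP and whose axes are the tool frame's). Camera axes: x right, y down, z forward; pixel columns grow to the right and rows downward; lengths in m; the calibration is good to about 2 mm. A picture is of the moment at which its call begins: read the wrist's pose just before it. camera_model takes no time and is no camera call.
- r.hand_in(): hands the job in, once; it reports no verdict.
Trained networks look in the newest picture that a camera, given by its name, has taken for a name from the list of things; names that differ only in an ending like _2 or _b are one class to them, and where a whole thing is asked for, a point or a joint stands for the part that bears it (a point fixed in the world has none). Each returns a list of dicts, best first, with "p" (0 to 1); they miss things now and then, are a little off and sometimes report something else, mostly with a low value. They report only what shows in the picture. A call takes as long as a camera call. They do not tell look-alikes from the thing itself.
- optics.spot_in(camera, target): "uv" ([column, row] in pixels, amid what is visible of it).
- optics.spot_point(camera, target): "uv" ([column, row] in pixels: a listed point, or the origin of a listed thing).
The state is a dict: "time_s": time; "qpos": joint angles; "qvel": joint speeds; "joint_torque": joint torques, N m; "eef_pos": TCP position; "tcp_rot": TCP orientation; "wrist_force": force on the tool from outside, world axes, zero at the start; "moment": the same for the moment, N m; "width": finger opening in m.
Only numpy, scipy, OpenCV 4.12 (cv2) and the standard library are available. Lean on these libraries where they do the work, as an engineer would, in place of code of your own. Each camera call takes 0.05 s, during which the arm holds its last target. There are 200 camera calls.

TASK

Finish the pyramid of tins in the wooden rack: lay the two big loose tins in the two gaps on top of the bottom row, and the small one in the gap between those two. Every tin should lie with its lid facing the same way as those in the bottom row and its middle in line with theirs; leave the bottom row in place, and do not disturb the wrench, the jar or the tape measure.

Things in the scene. Friction and masses are not known exactly. Their poses are not given: they have to be found in the camera images.
- rack: fixed open wooden rack on the bench. Origin on the bench under its centre; 90 mm along x, 224 mm along y. Floor 10 mm thick; side walls 12 mm thick and 45 mm high stand at its two y ends, 200 mm apart inside; a low strip (top 24 mm above the bench) closes the -x side of the floor; the +x side is open. Three big tins lie on its floor side by side along y, axes along x, lids to +x
- gap_left (a point): where the centre of a big tin comes to rest in the gap between the middle and the +y tin of the row (rack frame 0, +33.5, about 99.9 mm); axes as the rack's
- gap_right (a point): the same for the gap between the middle and the -y tin of the row (rack frame 0, -33.5, about 99.9 mm)
- top (a point): where the centre of the small tin comes to rest between the two tins of the second layer (rack frame 0, 0, about 147.2 mm)
- tin_a: lying tin, a plain steel cylinder 66 mm in diameter and 52 mm long with a paper label; 0.25 kg. Origin at its centre (mid-length, on the axis, 33 mm above what it lies on). Its x axis is the cylinder axis and points out through the black plastic lid; y and z turn as it rolls. Both end faces are flat and can be gripped. Lies in one of the three bays of the chock board
- tin_b: lying tin, a plain steel cylinder 66 mm in diameter and 52 mm long with a paper label; 0.25 kg. Origin at its centre (mid-length, on the axis, 33 mm above what it lies on). Its x axis is the cylinder axis and points out through the black plastic lid; y and z turn as it rolls. Both end faces are flat and can be gripped. Lies in another bay of the chock board
- tin_small: small lying tin of the same make, 50 mm in diameter and 46 mm long, 0.12 kg, origin at its centre, x axis along the cylinder and out through the black lid. Lies in the remaining bay of the chock board
- board: fixed wooden chock board, 70 mm along x, 290 mm along y, 8 mm thick, origin on the bench under its centre. Three bays 95 mm apart along y, each between two ribs 6 mm high and 36 mm long (shorter than a tin), hold one tin each, its axis roughly along x, lid to either side
- row_tin0: lying tin, a plain steel cylinder 66 mm in diameter and 52 mm long with a paper label; 0.25 kg. Origin at its centre (mid-length, on the axis, 33 mm above what it lies on). Its x axis is the cylinder axis and points out through the black plastic lid; y and z turn as it rolls. Both end faces are flat and can be gripped. Already in the rack's bottom row, +y place; stays there
- row0 (a point): +y place of the rack's bottom row, where the centre of row_tin0 rests (43 mm above the bench)
- row_tin1: lying tin, a plain steel cylinder 66 mm in diameter and 52 mm long with a paper label; 0.25 kg. Origin at its centre (mid-length, on the axis, 33 mm above what it lies on). Its x axis is the cylinder axis and points out through the black plastic lid; y and z turn as it rolls. Both end faces are flat and can be gripped. Already in the rack's bottom row, middle place; stays there
- row1 (a point): middle place of the rack's bottom row, where the centre of row_tin1 rests (43 mm above the bench)
- row_tin2: lying tin, a plain steel cylinder 66 mm in diameter and 52 mm long with a paper label; 0.25 kg. Origin at its centre (mid-length, on the axis, 33 mm above what it lies on). Its x axis is the cylinder axis and points out through the black plastic lid; y and z turn as it rolls. Both end faces are flat and can be gripped. Already in the rack's bottom row, -y place; stays there
- row2 (a point): -y place of the rack's bottom row, where the centre of row_tin2 rests (43 mm above the bench)
- tin_a_lid (a point): centre of the lid face of tin_a, on its axis (26 mm from its centre)
- tin_b_lid (a point): centre of the lid face of tin_b, on its axis (26 mm from its centre)
- tin_small_lid (a point): centre of the lid face of tin_small, on its axis (23 mm from its centre)
- row_tin0_lid (a point): centre of the lid face of row_tin0, on its axis (26 mm from its centre)
- row_tin1_lid (a point): centre of the lid face of row_tin1, on its axis (26 mm from its centre)
- row_tin2_lid (a point): centre of the lid face of row_tin2, on its axis (26 mm from its centre)
- wrench: bystander: steel open-ended wrench lying on the far part of the bench
- jar: bystander: glass jar with a steel lid, 64 mm in diameter, 85 mm high, origin under its centre
- tape: bystander: black tape measure, 65 x 35 x 65 mm, origin under its centre
There are look-alikes about, which are no part of the job. Leave any green or purple look-alike of the tin_small alone.

How it is judged:
By the outcome, as a careful person would: the job done as asked, in the order asked, and still so for the second after the job is handed in, with the robot touching nothing.
It also fails if it takes over 67 s, if anything falls off the work surface, if the arm or the gripper's body presses on something with over 40 N, if the wrist force passes 120 N, or if a joint passes its speed limit or range.

## Working session

There is one attempt and no reset: what is moved stays moved. The work goes in short steps, Python scripts to look and compute and a shell command to move; the robot and the scene stay as the last step left them, time stands still between calls to the robot, and variables do not carry over. Pictures are saved under pics/ and viewed, about 8 in all and at most 12, crops included, and the job is handed in when it is done.

```bash
mkdir -p pics; ls; python3 - <<'E'
from cell import state, optics, r
import cv2,numpy as np
print(state())
for c in ("scene","top"):
    p,d=optics.capture(c); cv2.imwrite(f"pics/{c}0.png",p[:,:,::-1]); print(c,optics.camera_model(c))
    for t in ("tin_a","tin_small","rack","row_tin0","board","jar","tape","wrench"):
        print(t,[(np.round(o['uv']).tolist(),round(o['p'],2)) for o in optics.spot_in(c,t)])
print(optics.camera_model("wrist"), r.tcp_to_grasp)
E
```

```text
pics
{'time_s': 0.0, 'qpos': array([ 1.27851075,  0.41798117, -0.01032481,  1.61417111,  0.00475061,
        1.11067329, -0.05296342]), 'qvel': array([ 0.00063606, -0.00177943, -0.00094671, -0.00144287,  0.0004334 ,
       -0.0004464 ,  0.00039991]), 'joint_torque': array([ 2.24835044e-04, -8.51248527e+01,  6.38920795e-01, -4.25994515e+01,
       -4.87807661e-02,  1.86720828e-02,  5.18010825e-05]), 'eef_pos': array([ 0.15499726, -0.6050938 ,  0.20482199]), 'tcp_rot': array([-1.57200007e+00, -1.26940928e-04, -2.89071974e+00]), 'wrist_force': array([-0.72999775, -0.17821715,  0.1951624 ]), 'moment': array([-0.03181298, -0.02291243, -0.03580366]), 'width': 0.09391851083999081}
scene {'fov_y': 51.68373988423879, 'cx': 273.77421550195896, 'cy': 212.85077534585818, 'R': array([[-0.876911  ,  0.48050691,  0.01184054],
       [ 0.39713199,  0.73819154, -0.54530673],
       [-0.27076424, -0.47348321, -0.83815295]]), 't': array([ 0.50600806, -0.17902426,  1.10498309])}
tin_a [([378.0, 342.0], 0.77), ([336.0, 252.0], 0.7), ([352.0, 318.0], 0.67)]
tin_small [([389.0, 249.0], 0.97), ([353.0, 294.
[... 869 characters left out ...]
0, 219.0], 0.87), ([400.0, 225.0], 0.8), ([337.0, 212.0], 0.57), ([179.0, 238.0], 0.33)]
board [([193.0, 237.0], 0.9), ([396.0, 226.0], 0.37), ([180.0, 234.0], 0.15)]
jar [([394.0, 132.0], 0.83)]
tape [([173.0, 143.0], 0.63)]
wrench [([287.0, 137.0], 0.86)]
{'fov_y': 60.09645615857026, 'cx': 278.57436253878546, 'cy': 213.1071653209717, 'T_tool_cam': array([[-1.60223197e-04,  9.59549447e-01,  2.81540110e-01,
        -8.33432510e-02],
       [ 2.84614733e-04, -2.81540059e-01,  9.59549433e-01,
        -1.78387171e-01],
       [ 9.99999947e-01,  2.33872541e-04, -2.27992661e-04,
        -6.11892408e-04],
       [ 0.00000000e+00,  0.00000000e+00,  0.00000000e+00,
         1.00000000e+00]])} 0.0188
```

```bash
python3 - <<'E'
import cv2,numpy as np
a=cv2.imread('pics/top0.png');b=cv2.imread('pics/scene0.png')
cv2.imwrite('pics/tc.png',np.vstack([cv2.resize(a[100:330,90:450],(780,498))]))
cv2.imwrite('pics/sc.png',cv2.resize(b[90:390,120:480],(720,600)))
E
```

```text
(no output)
```

View pics/tc.png

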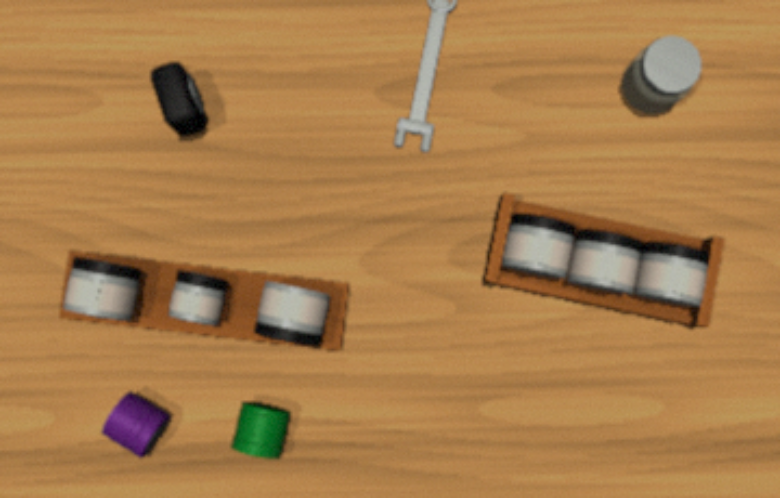

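View pics/sc.png

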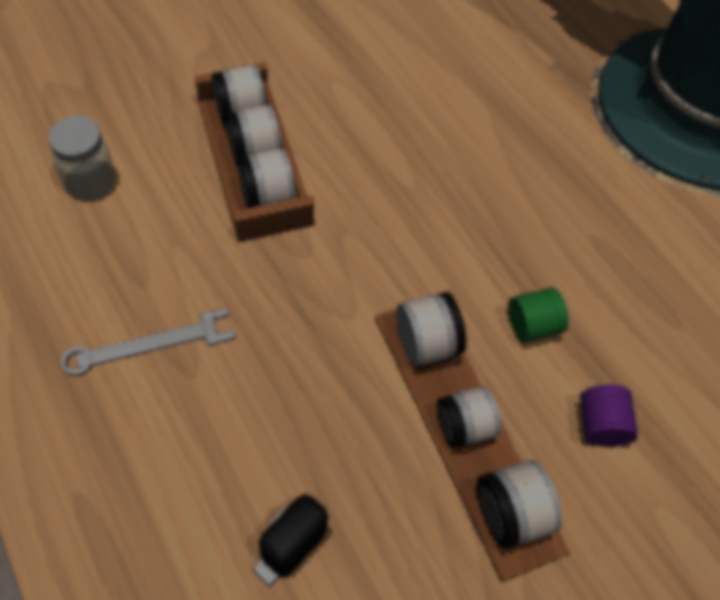

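Candidates in the top image: white big tins at (137,233), lid toward +x, and (223,248), lid toward −x so it needs flipping. The white small tin is at (180,236), lid +x. The look-alikes are purple (148,296) and green (210,296), which I'll leave alone. The rack is at (366,232).

```bash
cat > h.py <<'E'
from cell import state, optics, r
import cv2,numpy as np
from scipy.spatial.transform import Rotation as Ro
def cam(c):
    m=optics.camera_model(c); s=state()
    if 'R' in m: R=np.array(m['R']).T; return m,R,-R@np.array(m['t'])
    T=np.array(m['T_tool_cam']); W=Ro.from_euler('xyz',s['tcp_rot']).as_matrix()
    return m,W@T[:3,:3],W@T[:3,3]+s['eef_pos']
def cloud(c,save=None):
    m,R,o=cam(c); p,d=optics.capture(c)
    if save: cv2.imwrite(save,p[:,:,::-1])
    f=210/np.tan(np.radians(m['fov_y']/2)); v,u=np.mgrid[:420,:560]
    P=np.stack([(u-m['cx'])/f*d,(v-m['cy'])/f*d,d],-1)@R.T+o
    P[d==0]=np.nan; return p,P
def proj(c,X):
    m,R,o=cam(c); f=210/np.tan(np.radians(m['fov_y']/2)); x=(np.asarray(X)-o)@R
    return x[...,:2]/x[...,2:]*f+[m['cx'],m['cy']]
def tins(P,p,zlo,zhi,minN=60):
    "clusters of cap points: centre xy, size, yaw of long direction, lid direction"
    M=((P[...,2]>zlo)&(P[...,2]<zhi)).astype(np.uint8)
    n,L=cv2.connectedComponents(M); out=[]
    for i in range(1,n):
        k=L==i
        if k.sum()<minN: continue
        q=P[k]; c,sz,a=cv2.minAreaRect((q[:,:2]*1000).astype(np.float32))
        g=p[k].mean(1); dark=q[g<70][:,:2].mean(0)*1000-c if (g<70).sum()>5 else np.zeros(2)
        out.append((np.round(c,1),np.round(sz,1),round(a,1),np.round(np.percentile(q[:,2],95)*1000,1),np.round(dark,1),k.sum(),p[k].mean(0).round()))
    return out
E
python3 - <<'E'
from h import *
p,P=cloud('top')
for lo,hi in((.05,.09),(.048,.064),(.06,.09)):
    print(lo,hi)
    for t in tins(P,p,lo,hi): print(*t)
k=(P[...,2]>.036)&(P[...,2]<.05)
for c in ('row_tin0_lid','tin_a_lid','tin_small_lid','tin_a','tin_small','row_tin0','rack','board','row0','row2','gap_left','gap_right'):
    print(c,[(np.round(o['uv'],1).tolist(),round(o['p'],2),(P[int(o['uv'][1]),int(o['uv'][0])]*1000).round().tolist()) for o in optics.spot_point('top',c)])
E
```

```text
0.05 0.09
[ 734.1 -252.5] [58.4 59.8] 87.9 86.8 [-14.5  15.4] 765 [139. 139. 130.]
[721.2 230.3] [63.7 35.5] 19.3 66.8 [-2.  -2.2] 481 [39. 35. 30.]
[ 565.8 -126.4] [63.6 52.4] 76.9 76.1 [19.2 -1.1] 759 [129. 125. 115.]
[ 549. -191.] [63.9 52.2] 77.0 76.6 [19.8  0.1] 758 [129. 125. 116.]
[ 535.7 -256.3] [64.  52.1] 76.9 76.2 [20.   0.8] 758 [129. 125. 116.]
[532. 304.] [62.9 52.5] 79.0 74.5 [18.2 -9.1] 743 [129. 124. 115.]
[521.6 211.9] [37.2 46.5] 76.9 58.8 [16.3 -4.5] 355 [133. 131. 121.]
[503.2 118.2] [62.8 52.4] 77.0 74.2 [-20.2   3.1] 736 [131. 127. 118.]
0.048 0.064
[ 727.7 -245.9] [62.7 39.8] 39.9 62.4 [-8.5  9.6] 163 [90. 84. 70.]
[721.2 230.2] [63.7 35.6] 19.3 63.7 [-4.6 -4.2] 301 [40. 35. 29.]
[571.4 -99.3] [10.7 51.1] 79.4 63.4 [14.5 -2.1] 103 [100.  91.  80.]
[ 557.2 -159.4] [23.1 53.7] 79.5 63.6 [16.6 -5. ] 185 [99. 92. 83.]
[ 541.6 -225.1] [20.6 52.9] 76.2 63.6 [16.7 -4.9] 186 [95. 89. 82.]
[527.1 280.2] [14.8 51.8] 79.2 63.5 [17.9 -5.8] 167 [95. 89. 82.]
[521.8 212.4] [41.2 46.6] 76.3 58.7 [16.  -5.7] 399 [130. 127. 118.]
[509.4 143.6] [11.2 51.4] 76.0 63.4 [-19.3   5.
[... 1258 characters left out ...]
.9], 0.19, [549.0, -187.0, 74.0])]
row_tin0 [([368.1, 218.7], 0.93, [551.0, -185.0, 75.0]), ([404.4, 222.0], 0.89, [541.0, -259.0, 75.0]), ([334.7, 216.0], 0.79, [557.0, -114.0, 73.0])]
rack [([364.5, 220.4], 0.85, [547.0, -177.0, 71.0])]
board [([185.2, 237.4], 0.92, [520.0, 199.0, 53.0])]
row0 [([338.7, 212.3], 0.78, [565.0, -123.0, 75.0]), ([367.7, 218.7], 0.75, [551.0, -183.0, 74.0]), ([398.7, 227.0], 0.71, [531.0, -245.0, 77.0])]
row2 [([338.7, 212.3], 0.78, [565.0, -123.0, 75.0]), ([367.7, 218.7], 0.75, [551.0, -183.0, 74.0]), ([398.7, 227.0], 0.71, [531.0, -245.0, 77.0])]
gap_left [([357.1, 211.9], 0.75, [568.0, -166.0, 56.0])]
gap_right [([387.9, 222.1], 0.68, [543.0, -228.0, 55.0])]
```

```bash

python3 -m crank '[[[94,-21.5,0,-25.6,0],[94,-21.5,0,-25.6,0],[94,-21.5,0,-25.6,0],[94,-21.5,0,-25.6,0],[94,-21.5,0,-25.6,0],[94,-21.5,0,-25.6,0],[94,-21.5,0,-25.6,0],[94,-21.5,0,-25.6,0],[94,-21.5,0,-25.6,0],[94,-21.5,0,-25.6,0],[94,-21.5,0,-25.6,0],[94,-21.5,0,-25.6,0]]]'
python3 -m crank '[[[94,-21.5,0,-25.6,0],[94,-21.5,0,-25.6,0],[94,-21.5,0,-25.6,0],[94,-21.5,0,-25.6,0],[94,-21.5,0,-25.6,0],[94,-21.5,0,-25.6,0],[94,-21.5,0,-25.6,0],[94,-21.5,0,-25.6,0],[94,-21.5,0,-25.6,0],[94,-21.5,0,-25.6,0],[94,-21.5,0,-25.6,0],[94,-21.5,0,-25.6,0]]]'
python3 -m crank '[[[94,0,0,0,-7],[94,0,0,0,-7],[94,0,0,0,-7],[94,0,0,0,-7],[94,0,0,0,-7],[94,0,0,0,-7],[94,0,0,0,-7],[94,0,0,0,-7],[94,0,0,0,-7],[94,0,0,0,-7],[94,0,0,0,-7],[94,0,0,0,-7]]]'
python3 -m crank '[[[94,0,0,0,-7],[94,0,0,0,-7],[94,0,0,0,-7],[94,0,0,0,-7],[94,0,0,0,-7],[94,0,0,0,-7],[94,0,0,0,-7],[94,0,0,0,-7],[94,0,0,0,-7],[94,0,0,0,-5.7]]]'
cat >> h.py <<'E'
def go(xyz,zyaw):
    "shift still to go along tool axes (mm) and turn about tool y (deg) from the present pose"
    s=state(); W=Ro.from_euler('xyz',s['tcp_rot']).as_matrix()
    yw=np.degrees(np.arctan2(W[1,2],W[0,2]))
    print('TCP',(s['eef_pos']*1000).round(1),'zyaw',yw.round(2),'q',s['qpos'].round(2),'t',round(s['time_s'],2),'w',round(s['width']*1000,1),'F',s['wrist_force'].round(1))
    print('shift',(W.T@(np.array(xyz)-s['eef_pos']*1000)).round(1),'turn',round((yw-zyaw+180)%360-180,2))
E
python3 -c "
from h import *
go([503.2,118.2,24],77)"
```

```text
time_s: 2.55
eef_pos: [0.3292, -0.2424, 0.2057]
tcp_rot: [-1.57, 0.0, -2.891]
wrist_force: [0.6, -0.6, -0.0]
width: 0.094
time_s: 3.55
eef_pos: [0.5031, 0.1193, 0.2056]
tcp_rot: [-1.571, 0.0, -2.891]
wrist_force: [-0.3, -0.1, 0.3]
width: 0.094
time_s: 4.55
eef_pos: [0.5025, 0.1177, 0.2056]
tcp_rot: [-1.571, -0.0, -1.419]
wrist_force: [0.2, -0.6, -0.1]
width: 0.0939
time_s: 5.38
eef_pos: [0.5026, 0.1177, 0.2055]
tcp_rot: [-1.571, -0.0, -0.22]
wrist_force: [-0.4, -0.7, -0.3]
width: 0.094
TCP [502.6 117.7 205.5] zyaw 77.42 q [ 0.65  0.46 -1.18  1.86  0.46  1.14  0.65] t 5.38 w 94.0 F [-0.4 -0.7 -0.3]
shift [  0.5 181.5   0.7] turn 0.42
```

```bash
python3 - <<'E'
from h import *
p,P=cloud('wrist','pics/w1.png')
for t in tins(P,p,.05,.09,300): print(*t)
print(proj('wrist',np.array([.5026,.1177,.07])))
E
```

```text
[529.6 303.4] [61.3 52.7] 78.1 73.4 [11.7 -8.4] 4054 [126. 123. 112.]
[501.3 117.7] [62.6 53.4] 76.8 73.3 [-9.4  0.8] 3903 [66. 63. 57.]
[519.5 212.1] [36.3 46.7] 76.6 57.6 [11.3 -5.6] 1766 [107. 105.  96.]
[ 560.3 -137.8] [88.8 52.9] 75.5 74.7 [-12.8  13.8] 3558 [116. 110. 100.]
[277.44559729 201.8817585 ]
```

View pics/w1.png

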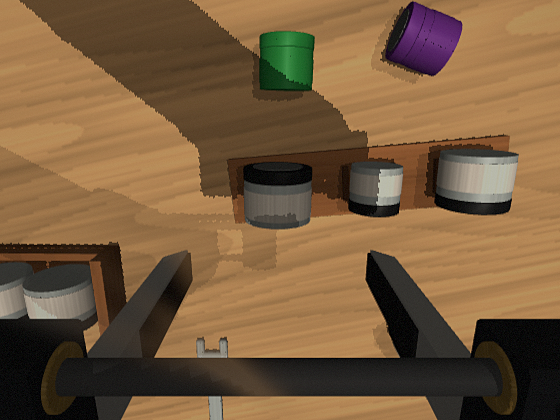

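Wrist view: the flip tin is at (278,195), lid (dark) away toward −x. Its small neighbour is at (375,188), and green and purple are apart from them. This agrees with the top camera within 2 mm, so I'll descend and grip it across the diameter.

```bash

python3 -m crank '[[[94,0,30.5,0,0.4],[94,0,30.5,0,0],[94,0,30.5,0,0],[94,0,30.5,0,0],[94,0,30.5,0,0],[94,0,30.5,0,0],[94,0,0,0,0],[94,0,0,0,0]]]'
python3 -m crank '[[[55,0,0,0,0],[55,0,0,0,0],[55,0,0,0,0],[55,0,0,0,0],[55,0,0,0,0],[55,0,0,0,0],[55,0,0,0,0],[55,0,0,0,0]]]'
python3 -c "
from h import *
go([502.6,117.7,22],77)"
```

```text
time_s: 6.1
eef_pos: [0.5019, 0.1181, 0.0224]
tcp_rot: [-1.571, 0.002, -0.234]
wrist_force: [0.5, 1.0, 0.8]
width: 0.0944
time_s: 6.77
eef_pos: [0.503, 0.1176, 0.0231]
tcp_rot: [-1.571, -0.001, -0.233]
wrist_force: [-3.1, -1.9, 8.9]
width: 0.0656
TCP [503.  117.6  23.1] zyaw 76.65 q [ 0.44  0.69 -0.93  1.99  0.75  0.85  0.42] t 6.77 w 65.6 F [-3.1 -1.9  8.9]
shift [-0.4  1.1 -0. ] turn -0.35
```

```bash

python3 -m crank '[[[55,0,-15,0,0],[55,0,-27,0,0],[55,0,-27,0,0],[55,0,-27,0,0],[55,0,-27,0,0],[55,0,-27,0,0],[55,0,0,0,0]]]'
python3 -m crank '[[[55,11.7,0,-25.6,0],[55,11.7,0,-25.6,0],[55,11.7,0,-25.6,0],[55,11.7,0,-25.6,0],[55,11.7,0,-25.6,0],[55,11.7,0,-25.6,0],[55,11.7,0,-25.6,0],[55,11.7,0,-25.6,0],[55,11.7,0,-25.6,0],[55,11.7,0,-25.6,0]]]'
python3 -m crank '[[[55,0,0,0,6.9],[55,0,0,0,6.9],[55,0,0,0,6.9],[55,0,0,0,6.9],[55,0,0,0,6.9],[55,0,0,0,6.9],[55,0,0,0,6.9],[55,0,0,0,6.9],[55,0,0,0,6.9],[55,0,0,0,6.9],[55,0,0,0,6.9],[55,0,0,0,6.9]]]'
python3 -m crank '[[[55,0,0,0,6.9],[55,0,0,0,6.9],[55,0,0,0,6.9],[55,0,0,0,6.9],[55,0,0,0,6.9],[55,0,0,0,6.9],[55,0,0,0,6.9],[55,0,0,0,6.9],[55,0,0,0,6.9],[55,0,0,0,6.9],[55,0,0,0,6.9],[55,0,0,0,6.9]]]'
python3 -m crank '[[[55,0,0,0,6.9],[55,0,0,0,6.9],[55,0,0,0,0]]]'
python3 - <<'E'
from h import *
go([557.8,-158.6,82],-103)
p,P=cloud('wrist','pics/w2.png')
for t in tins(P,p,.058,.09,300): print(*t)
for t in tins(P,p,.17,.24,300): print(*t)
E
```

```text
time_s: 7.35
eef_pos: [0.504, 0.1186, 0.1767]
tcp_rot: [-1.569, -0.005, -0.233]
wrist_force: [0.4, -0.4, -1.3]
width: 0.0652
time_s: 8.18
eef_pos: [0.557, -0.1598, 0.1719]
tcp_rot: [-1.571, 0.001, -0.233]
wrist_force: [0.2, 0.1, -1.4]
width: 0.0653
time_s: 9.18
eef_pos: [0.5569, -0.1582, 0.1719]
tcp_rot: [-1.572, 0.0, -1.684]
wrist_force: [-0.1, 0.2, -2.6]
width: 0.0654
time_s: 10.18
eef_pos: [0.5569, -0.1582, 0.1718]
tcp_rot: [-1.571, -0.001, -3.129]
wrist_force: [0.6, 0.7, -2.7]
width: 0.0658
time_s: 10.43
eef_pos: [0.557, -0.1581, 0.1719]
tcp_rot: [-1.571, -0.001, 2.913]
wrist_force: [0.6, 0.9, -2.7]
width: 0.0656
TCP [ 557.  -158.1  171.9] zyaw -103.09 q [ 0.54  0.4  -0.4   1.75  0.18  1.03 -1.73] t 10.43 w 65.6 F [ 0.6  0.9 -2.7]
shift [-1.  89.9  0.3] turn -0.09
[ 569.6 -128.3] [57.6 41.7] 77.2 75.1 [12.3 -5.8] 2422 [59. 57. 53.]
[ 533.8 -257.2] [57.9 53.2] 77.2 75.2 [20.1  1.3] 4430 [120. 114. 104.]
[ 547.4 -191.8] [58.1 52.6] 77.1 75.0 [16.6 -2.6] 2459 [46. 45. 41.]
[ 560.1 -157.9] [90.3 53.9] 77.3 232.5 [13.4 -4.3] 24789 [54. 51. 45.]
```

View pics/w2.png

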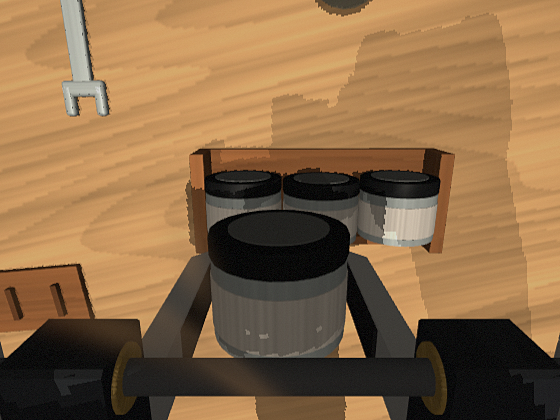

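```bash
python3 - <<'E'
from h import *
p,P=cloud('wrist')
u=np.array([.974,-.226]);v=np.array([.226,.974]); c=np.array([.557,-.158])
q=P.reshape(-1,3); d=q[:,:2]-c; a=d@u*1000; b=d@v*1000; z=q[:,2]*1000
for lo in range(-32,34,4):
    k=(abs(b)<4)&(a>lo)&(a<=lo+4)&(z>150)&(z<250)
    if k.sum()>3: print(lo+2,k.sum(),np.median(z[k]).round(1),z[k].min().round(1))
for zz in (-20,-10,0,10):
  k=(abs(z-190-zz)<3)&(abs(b)<20)&(a>0); print(zz,np.percentile(a[k],90).round(1) if k.sum() else None)
E
```

```text
-18 69 221.3 219.9
-14 157 221.5 220.2
-10 160 221.5 219.8
-6 154 221.5 220.2
-2 157 221.7 219.7
2 175 221.5 220.1
6 177 221.5 220.0
10 187 221.0 219.7
14 182 221.1 219.6
18 178 221.3 219.6
22 189 221.4 219.9
26 199 221.4 219.0
30 829 200.9 158.1
-20 29.5
-10 29.5
0 29.6
10 29.6
```

```bash
python3 -m crank '[[[55,1.2,20,1,0],[55,0,25,0,0],[55,0,25,0,0],[55,0,14,0,0],[55,0,0,0,0],[55,0,0,0,0]]]'
cat > lid.py <<'E'
from h import *
go([557.0,-159,82],-103)
p,P=cloud('wrist')
u=np.array([.974,-.226]);v=np.array([.226,.974]); c=np.array([.550,-.1912])
q=P.reshape(-1,3); d=q[:,:2]-c; a=d@u*1000; b=d@v*1000; z=q[:,2]*1000
for n,b0,zs in (('row0',67,(45,66)),('row1',0,(45,66)),('row2',-67,(45,66)),('left',33.5,(82,120)),('right',-33.5,(82,120)),('top',0,(130,165))):
  for zz in range(zs[0],zs[1],7):
    k=(abs(z-zz)<3)&(abs(b-b0)<15)&(a>10)&(a<45); print(n,zz,k.sum(),np.percentile(a[k],[50,90]).round(1) if k.sum()>5 else None)
E
python3 lid.py
```

```text
time_s: 11.03
eef_pos: [0.5557, -0.1588, 0.0882]
tcp_rot: [-1.571, -0.001, 2.922]
wrist_force: [0.6, 0.4, -1.9]
width: 0.0651
TCP [ 555.7 -158.8   88.2] zyaw -102.57 q [ 0.52  0.5  -0.38  1.82  0.23  0.87 -1.76] t 11.03 w 65.1 F [ 0.6  0.4 -1.9]
shift [-1.4  6.2 -0.1] turn 0.43
row0 45 108 [25.3 25.5]
row0 52 119 [25.4 25.5]
row0 59 135 [25.3 25.5]
row1 45 118 [23.7 23.9]
row1 52 124 [23.7 23.9]
row1 59 153 [23.6 23.9]
row2 45 115 [25.5 25.7]
row2 52 128 [25.5 25.6]
row2 59 153 [25.4 25.7]
left 82 112 [27.1 27.5]
left 89 201 [27.4 27.6]
left 96 218 [27.4 27.7]
left 103 241 [27.4 27.7]
left 110 270 [27.4 27.7]
left 117 304 [27.5 27.8]
right 82 0 None
right 89 0 None
right 96 0 None
right 103 0 None
right 110 0 None
right 117 0 None
top 130 418 [19.6 26.1]
top 137 0 None
top 144 0 None
top 151 0 None
top 158 0 None
```

```bash
python3 -m crank '[[[55,2.5,0,0,0.4],[55,0,3,0,0],[55,0,2,0,0],[55,0,0.5,0,0],[55,0,0,0,0],[55,0,0,0,0]]]'; python3 lid.py | head -16
```

```text
time_s: 11.58
eef_pos: [0.5536, -0.1585, 0.0831]
tcp_rot: [-1.571, 0.0, 2.913]
wrist_force: [-0.7, -1.2, -1.6]
width: 0.0652
TCP [ 553.6 -158.5   83.1] zyaw -103.12 q [ 0.52  0.5  -0.38  1.83  0.24  0.85 -1.77] t 11.58 w 65.2 F [-0.7 -1.2 -1.6]
shift [-3.5  1.1 -0.3] turn -0.12
row0 45 117 [25.3 25.6]
row0 52 111 [25.4 25.6]
row0 59 134 [25.4 25.6]
row1 45 112 [23.7 23.9]
row1 52 134 [23.7 23.9]
row1 59 152 [23.7 24. ]
row2 45 106 [25.5 25.7]
row2 52 123 [25.5 25.6]
row2 59 151 [25.4 25.7]
left 82 183 [25.2 25.5]
left 89 214 [25.3 25.5]
left 96 234 [25.3 25.4]
left 103 274 [25.3 25.5]
left 110 304 [25.3 25.5]
```

```bash
python3 -m crank '[[[55,0,1,0,0],[55,0,1,0,0],[55,0,0,0,0]]]';  python3 -m crank '[[[55,0,0.5,0,0],[55,0,0.5,0,0],[55,0,0,0,0]]]'
```

```text
time_s: 11.88
eef_pos: [0.5542, -0.1597, 0.0824]
tcp_rot: [-1.569, 0.002, 2.912]
wrist_force: [-6.7, -4.0, 19.1]
width: 0.0653
time_s: 12.13
eef_pos: [0.5544, -0.1602, 0.0819]
tcp_rot: [-1.569, 0.003, 2.911]
wrist_force: [-7.2, -6.3, 26.3]
width: 0.0656
```

```bash
python3 -m crank '[[[55,0,-1,0,0],[55,0,-0.5,0,0],[66,0,0,0,0],[70,0,0,0,0],[76,0,0,0,0],[80,0,0,0,0],[80,0,0,0,0]]]';  python3 -m crank '[[[80,0,-20,0,0],[84,0,-30,0,0],[90,0,-30,0,0],[94,0,-30,0,0],[94,0,0,0,0]]]'; python3 lid.py; python3 -c "
from h import *
go([532,304,192],-12)
p,P=cloud('top')
for t in tins(P,p,.115,.15): print(*t)
"
```

```text
time_s: 12.72
eef_pos: [0.5535, -0.1582, 0.0813]
tcp_rot: [-1.571, -0.0, 2.913]
wrist_force: [-0.2, 0.6, -0.1]
width: 0.0794
time_s: 13.13
eef_pos: [0.5558, -0.1587, 0.1969]
tcp_rot: [-1.57, 0.007, 2.913]
wrist_force: [0.0, -0.2, 0.7]
width: 0.0937
TCP [ 555.8 -158.7  196.9] zyaw -103.12 q [ 0.55  0.37 -0.41  1.74  0.17  1.06 -1.71] t 13.13 w 93.7 F [ 0.  -0.2  0.7]
shift [ -0.4 114.9   0. ] turn -0.12
row0 45 42 [25.3 25.4]
row0 52 37 [25.3 25.4]
row0 59 37 [25.3 25.4]
row1 45 33 [23.6 23.7]
row1 52 42 [23.6 23.7]
row1 59 40 [23.6 23.7]
row2 45 32 [25.4 25.5]
row2 52 44 [25.3 25.5]
row2 59 40 [25.4 25.5]
left 82 41 [25.3 25.4]
left 89 63 [25.2 25.4]
left 96 43 [25.3 25.4]
left 103 54 [25.3 25.5]
left 110 71 [25.3 25.5]
left 117 88 [25.3 25.5]
right 82 0 None
right 89 0 None
right 96 0 None
right 103 0 None
right 110 0 None
right 117 0 None
top 130 7 [20.8 23.5]
top 137 0 None
top 144 0 None
top 151 0 None
top 158 0 None
TCP [ 554.9 -158.6  194.2] zyaw -103.13 q [ 0.55  0.37 -0.41  1.74  0.17  1.06 -1.72] t 13.18 w 94.1 F [ 0.3  0.5 -0.9]
shift [ 127.3    1.4 -445.3] turn -91.13
[ 540.1 -151.8] [49.5 15.2] 74.6 133.0 [0. 0.] 190 [111. 106.  99.]
```

```bash
python3 -m crank '[[[94,10.6,0,-37.1,0],[94,10.6,0,-37.1,0],[94,10.6,0,-37.1,0],[94,10.6,0,-37.1,0],[94,10.6,0,-37.1,0],[94,10.6,0,-37.1,0],[94,10.6,0,-37.1,0],[94,10.6,0,-37.1,0],[94,10.6,0,-37.1,0],[94,10.6,0,-37.1,0],[94,10.6,0,-37.1,0],[94,10.6,0,-37.1,0]]]';  python3 -m crank '[[[94,0,0,0,-7],[94,0,0,0,-7],[94,0,0,0,-7],[94,0,0,0,-7],[94,0,0,0,-7],[94,0,0,0,-7],[94,0,0,0,-7],[94,0,0,0,-7],[94,0,0,0,-7],[94,0,0,0,-7],[94,0,0,0,-7],[94,0,0,0,-7]]]'; python3 -m crank '[[[94,0,0,0,-7],[94,0,0,0,0]]]';python3 - <<'E'
from h import *
p,P=cloud('wrist','pics/w3.png')
for t in tins(P,p,.05,.09,300): print(*t)
for t in tins(P,p,.062,.09,300): print(*t)
go([531,303.8,22],-12)
E
```

```text
time_s: 14.23
eef_pos: [0.5298, 0.3056, 0.19]
tcp_rot: [-1.57, -0.002, 2.912]
wrist_force: [0.1, -0.1, -0.1]
width: 0.094
time_s: 15.23
eef_pos: [0.5302, 0.3039, 0.19]
tcp_rot: [-1.573, -0.001, -1.898]
wrist_force: [0.2, -0.2, 0.1]
width: 0.094
time_s: 15.4
eef_pos: [0.5302, 0.3038, 0.19]
tcp_rot: [-1.573, -0.001, -1.776]
wrist_force: [-0.1, -0.7, -0.5]
width: 0.0943
[529.8 305.7] [61.  51.9] 78.4 73.2 [13.3 -1.6] 4009 [74. 71. 64.]
[719.2 232.5] [65.  33.6] 18.7 65.0 [-3.   2.8] 2752 [21. 20. 18.]
[519.5 213. ] [36.3 45.6] 77.5 57.4 [14.2 -0.4] 1489 [116. 112. 102.]
[529.4 304.7] [49.9 51.7] 78.5 73.3 [15.3 -4. ] 3245 [76. 73. 66.]
[719.6 231.7] [58.2 29.3] 17.6 65.2 [-0.3  0.4] 1606 [24. 24. 22.]
TCP [530.3 303.8 190.2] zyaw -12.23 q [ 0.08  0.56 -0.9   1.64  0.47  1.17 -1.15] t 15.45 w 94.1 F [0.2 0.1 1.1]
shift [ -0.2 168.2   1. ] turn -0.23
```

```bash

python3 -m crank '[[[94,-0.5,28,0,-0.6],[94,0,28,0,0],[94,0,28,0,0],[94,0,28,0,0],[94,0,28,0,0],[94,0,28,0,0],[94,0,0,0,0],[94,0,0,0,0]]]'
python3 -m crank '[[[40,0,0,0,0],[40,0,0,0,0],[40,0,0,0,0],[40,0,0,0,0],[40,0,0,0,0],[40,0,0,0,0],[40,0,0,0,0],[40,0,0,0,0],[40,0,0,0,0],[40,0,0,0,0]]]'
python3 -c "
from h import *
go([530,303.8,22],-11.6)"
```

```text
time_s: 16.12
eef_pos: [0.5299, 0.3045, 0.0227]
tcp_rot: [-1.573, -0.001, -1.775]
wrist_force: [-0.3, 0.1, 1.8]
width: 0.0937
time_s: 16.95
eef_pos: [0.5308, 0.3046, 0.0237]
tcp_rot: [-1.571, 0.0, -1.772]
wrist_force: [-1.8, -0.7, 5.7]
width: 0.0521
TCP [530.8 304.6  23.7] zyaw -11.52 q [-0.02  0.76 -0.77  1.75  0.65  0.91 -1.27] t 16.95 w 52.1 F [-1.8 -0.7  5.7]
shift [ 1.   1.7 -0.6] turn 0.08
```

```bash

python3 -m crank '[[[40,0,-15,0,0],[40,0,-33,0,0],[40,0,-33,0,0],[40,0,-33,0,0],[40,0,-33,0,0],[40,0,-33,0,0],[40,0,0,0,0]]]'
python3 -m crank '[[[40,32.3,0,7.2,0],[40,32.3,0,7.2,0],[40,32.3,0,7.2,0],[40,32.3,0,7.2,0],[40,32.3,0,7.2,0],[40,32.3,0,7.2,0],[40,32.3,0,7.2,0],[40,32.3,0,7.2,0]]]'
python3 -m crank '[[[40,32.3,0,7.2,0],[40,32.3,0,7.2,0],[40,32.3,0,7.2,0],[40,32.3,0,7.2,0],[40,32.3,0,7.2,0],[40,32.3,0,7.2,0],[40,32.3,0,7.2,0],[40,32.3,0,7.2,0],[40,0,0,0,1.5],[40,0,0,0,0]]]'
python3 -c "
from h import *
go([541.2,-225.6,90],-13)
p,P=cloud('wrist','pics/w4.png')
u=np.array([.974,-.226]);v=np.array([.226,.974]); c=np.array([.550,-.1912])
"
```

```text
time_s: 17.53
eef_pos: [0.5322, 0.3064, 0.2104]
tcp_rot: [-1.565, 0.005, -1.772]
wrist_force: [0.3, 0.0, -1.6]
width: 0.0519
time_s: 18.2
eef_pos: [0.5351, 0.0383, 0.2038]
tcp_rot: [-1.571, -0.0, -1.772]
wrist_force: [0.0, 0.0, -2.3]
width: 0.0522
time_s: 19.03
eef_pos: [0.5398, -0.2264, 0.2033]
tcp_rot: [-1.571, 0.0, -1.803]
wrist_force: [0.1, 1.3, -2.0]
width: 0.0524
TCP [ 539.8 -226.4  203.3] zyaw -13.28 q [ 0.99  0.48 -0.86  1.7   0.39  1.15 -0.21] t 19.03 w 52.4 F [ 0.1  1.3 -2. ]
shift [ -1.  113.3   1.2] turn -0.28
```

View pics/w4.png

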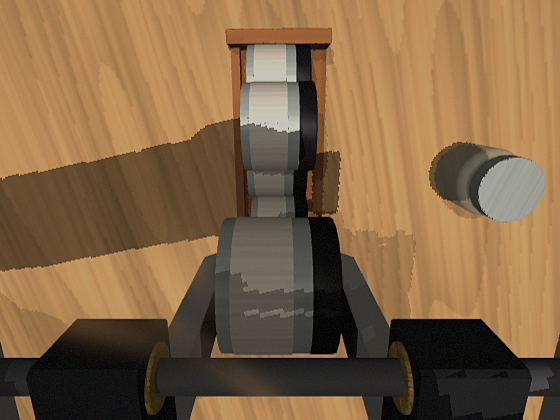

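Held tin at (280,285), lid to the right (+x). The placed tin is beyond it at (280,125) with its lid on the same side. Next I'll measure both in one wrist frame.

```bash
cat > rel.py <<'E'
from h import *
from scipy.optimize import least_squares
p,P=cloud('wrist')
u=np.array([.974,-.226]);v=np.array([.226,.974]); c=np.array([.550,-.1912])
q=P.reshape(-1,3); d=q[:,:2]-c; a=d@u*1000; b=d@v*1000; z=q[:,2]*1000
def fit(n,b0,z0,R=33):
    k=(np.hypot(b-b0,z-z0)<R+6)&(np.hypot(b-b0,z-z0)>R-6)&(abs(a)<36)&(z>z0+8)
    if k.sum()<50: print(n,'-'); return
    e=np.percentile(a[k],[.5,99.5]); k&=(abs(a-e.mean())<20)
    s=least_squares(lambda x:np.hypot(b[k]-x[0],z[k]-x[1])-R,[b0,z0],loss='soft_l1').x
    print(n,'v,z',s.round(1),'u ends',e.round(1),'mid',e.mean().round(1),k.sum())
s=state();e=(s['eef_pos'][:2]-c)*1000; print('TCP u,v,z',(e@u).round(1),(e@v).round(1),(s['eef_pos'][2]*1000).round(1))
fit('row0',67,43);fit('row1',0,43);fit('row2',-67,43);fit('left',33.5,100);fit('right',-33.5,100)
import sys
fit('held',e@v,s['eef_pos'][2]*1000+18.8,float(sys.argv[1]))
if len(sys.argv)>2: fit('top',0,147,25)
E
python3 rel.py 33
```

```text
TCP u,v,z -2.0 -33.9 203.6
row0 v,z [65. 42.] u ends [-26.7  24.5] mid -1.1 1851
row1 v,z [-1.7 41.9] u ends [-28.6  22.9] mid -2.8 1131
row2 v,z [-68.5  41.4] u ends [-26.9  24.6] mid -1.1 685
left v,z [31.7 98.7] u ends [-26.9  24.4] mid -1.2 5055
right v,z [-29.3 122.7] u ends [-26.6  24. ] mid -1.3 87
held v,z [-35.  219.6] u ends [-34.   33.9] mid -0.0 11904
```

```bash
cat >> rel.py <<'E'
b0=e@v; z0=s['eef_pos'][2]*1000+18.8; R=float(sys.argv[1])
for s0,s1 in ((-25,-13),(13,25)):
    k=(abs(np.hypot(b-b0,z-z0)-R)<5)&(b-b0>s0)&(b-b0<s1)&(z>z0)&(abs(a-e@u)<45)
    print('held u ends',s0,k.sum(),np.percentile(a[k],[.5,2,98,99.5]).round(1) if k.sum()>20 else '')
E
python3 rel.py 33 | tail -2
```

```text
held u ends -25 1272 [-27.2 -26.3  23.   23.8]
held u ends 13 4615 [-27.2 -26.5  23.2  23.9]
```

```bash

python3 -m crank '[[[40,0.6,20,0.3,-0.3],[40,0,30,0,0],[40,0,30,0,0],[40,0,25,0,0],[40,0,10,0,0],[40,0,0,0,0],[40,0,0,0,0]]]'
python3 rel.py 33
python3 -m crank '[[[40,0,1.5,0,0],[40,0,1,0,0],[40,0,0,0,0]]]'
```

```text
time_s: 19.77
eef_pos: [0.5412, -0.2248, 0.0894]
tcp_rot: [-1.57, 0.0, -1.792]
wrist_force: [0.4, 0.2, -2.8]
width: 0.0517
TCP u,v,z -0.6 -35.0 90.0
row0 v,z [65. 42.] u ends [-26.8  24.2] mid -1.3 4355
row1 -
row2 -
left v,z [31.6 98.7] u ends [-26.9  24.3] mid -1.3 15703
right v,z [-34.8 105.4] u ends [-33.5  33.5] mid 0.0 11936
held v,z [-34.9 105.5] u ends [-34.   34.1] mid 0.0 11857
held u ends -25 1173 [-26.1 -25.5  23.8  24.8]
held u ends 13 4565 [-26.4 -25.6  24.   24.8]
time_s: 20.07
eef_pos: [0.5408, -0.2257, 0.0866]
tcp_rot: [-1.57, -0.0, -1.793]
wrist_force: [0.5, 0.0, -1.6]
width: 0.0522
```

```bash

python3 -m crank '[[[40,0,1,-0.5,0.3],[40,0,1,0,0],[40,0,0.7,0,0],[40,0,0,0,0]]]'
python3 -m crank '[[[40,0,0.7,0,0],[40,0,0.6,0,0],[40,0,0,0,0]]]'
python3 rel.py 33
```

```text
time_s: 20.4
eef_pos: [0.54, -0.2254, 0.0831]
tcp_rot: [-1.571, 0.0, -1.798]
wrist_force: [-1.8, 0.3, -2.7]
width: 0.052
time_s: 20.65
eef_pos: [0.5404, -0.2249, 0.0825]
tcp_rot: [-1.571, 0.0, -1.798]
wrist_force: [-2.9, 2.7, 9.3]
width: 0.0518
TCP u,v,z -1.7 -34.9 82.6
row0 v,z [65.1 41.9] u ends [-26.8  24.2] mid -1.3 4666
row1 -
row2 -
left v,z [31.8 98.7] u ends [-27.   24.2] mid -1.4 16942
right v,z [-35.1  98.6] u ends [-33.8  33.9] mid 0.0 12195
held v,z [-35.1  98.7] u ends [-33.9  33.9] mid -0.0 11997
held u ends -25 1229 [-27.  -26.3  23.2  24.1]
held u ends 13 4577 [-27.  -26.2  23.4  24.3]
```

```bash

python3 -m crank '[[[40,0,-0.5,0,0],[54,0,0,0,0],[60,0,0,0,0],[70,0,0,0,0],[80,0,0,0,0],[80,0,0,0,0],[80,0,-20,0,0],[80,0,-30,0,0],[84,0,-35,0,0],[94,0,-35,0,0],[94,0,0,0,0]]]'
python3 rel.py 33 | head -6
python3 -m crank '[[[94,-30.1,0,-8.4,0],[94,-30.1,0,-8.4,0],[94,-30.1,0,-8.4,0],[94,-30.1,0,-8.4,0],[94,-30.1,0,-8.4,0],[94,-30.1,0,-8.4,0],[94,-30.1,0,-8.4,0]]]'
python3 -m crank '[[[94,-30.1,0,-8.4,0],[94,-30.1,0,-8.4,0],[94,-30.1,0,-8.4,0],[94,-30.1,0,-8.4,0],[94,-30.1,0,-8.4,0],[94,-30.1,0,-8.4,0],[94,-30.1,0,-8.4,0],[94,0,0,0,0],[94,0,0,0,0]]]'
python3 - <<'E'
from h import *
p,P=cloud('wrist','pics/w5.png')
for t in tins(P,p,.04,.09,300)+tins(P,p,.048,.09,300): print(*t)
go([520.2,212.3,16],-13)
E
```

```text
time_s: 21.62
eef_pos: [0.5426, -0.2257, 0.2086]
tcp_rot: [-1.564, -0.001, -1.798]
wrist_force: [-0.4, 0.3, 0.1]
width: 0.0928
TCP u,v,z -0.4 -35.6 205.6
row0 v,z [65.  41.9] u ends [-26.8  24.4] mid -1.2 1814
row1 -
row2 v,z [-68.5  41.9] u ends [-26.6  24.3] mid -1.1 406
left v,z [31.7 98.7] u ends [-26.9  24.5] mid -1.2 4956
right v,z [-35.2  98.6] u ends [-27.   24.3] mid -1.3 4093
time_s: 22.25
eef_pos: [0.5297, -0.0056, 0.2018]
tcp_rot: [-1.572, -0.0, -1.798]
wrist_force: [0.5, 0.1, 0.3]
width: 0.094
time_s: 23.0
eef_pos: [0.5197, 0.2133, 0.2017]
tcp_rot: [-1.572, 0.0, -1.795]
wrist_force: [-0.5, -0.3, 0.9]
width: 0.0935
[718.4 230.1] [63.1 36.6] 18.6 65.0 [-4.   3.8] 3448 [22. 21. 20.]
[394.7 274.7] [46.3 39.1] 58.2 49.4 [5.9 4.2] 2026 [ 92.  45. 103.]
[519.5 212.4] [46.8 46.8] 76.9 57.3 [11.2 -2.3] 2333 [72. 69. 63.]
[718.5 230.1] [62.8 36.6] 18.5 65.1 [-3.1  3.4] 3173 [23. 22. 21.]
[395.5 274.5] [45.5 18.7] 59.0 49.8 [1.8 1.8] 582 [102.  50. 114.]
[519.4 212.4] [39.9 46.8] 77.5 57.4 [12.9 -3.6] 1927 [74. 71. 65.]
TCP [520.1 211.8 201.7] zyaw -12.97 q [ 0.29  0.46 -0.95  1.75  0.41  1.14 -1.01] t 23.05 w 93.9 F [ 0.5 -0.6 -0.1]
shift [-6.000e-01  1.857e+02  1.000e-01] turn 0.03
```

View pics/w5.png

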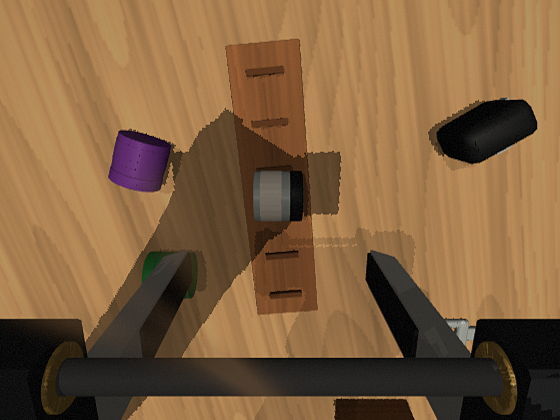

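```bash

python3 -m crank '[[[94,-0.6,30.9,0,0],[94,0,30.9,0,0],[94,0,30.9,0,0],[94,0,30.9,0,0],[94,0,30.9,0,0],[94,0,30.9,0,0],[94,0,0,0,0],[94,0,0,0,0]]]'
python3 -m crank '[[[30,0,0,0,0],[30,0,0,0,0],[30,0,0,0,0],[30,0,0,0,0],[30,0,0,0,0],[30,0,0,0,0],[30,0,0,0,0],[30,0,0,0,0],[30,0,0,0,0],[30,0,0,0,0]]]'
python3 -c "
from h import *
go([520,212,16],-13)"
```

```text
time_s: 23.72
eef_pos: [0.5201, 0.2111, 0.0166]
tcp_rot: [-1.573, -0.001, -1.799]
wrist_force: [0.9, 0.7, -0.0]
width: 0.0944
time_s: 24.55
eef_pos: [0.5206, 0.2123, 0.0171]
tcp_rot: [-1.571, -0.0, -1.798]
wrist_force: [-0.8, -1.1, 2.8]
width: 0.0456
TCP [520.6 212.3  17.1] zyaw -13.03 q [ 0.15  0.7  -0.77  1.88  0.65  0.83 -1.19] t 24.55 w 45.6 F [-0.8 -1.1  2.8]
shift [ 0.4  1.1 -0.6] turn -0.03
```

```bash

python3 -m crank '[[[30,0,-15,0,0],[30,0,-35,0,0],[30,0,-35,0,0],[30,0,-35,0,0],[30,0,-35,0,0],[30,0,-35,0,0],[30,0,-5,0,0],[30,0,0,0,0]]]'
python3 -m crank '[[[30,29.8,0,9.1,0],[30,29.8,0,9.1,0],[30,29.8,0,9.1,0],[30,29.8,0,9.1,0],[30,29.8,0,9.1,0],[30,29.8,0,9.1,0]]]'
python3 -m crank '[[[30,29.8,0,9.1,0],[30,29.8,0,9.1,0],[30,29.8,0,9.1,0],[30,29.8,0,9.1,0],[30,29.8,0,9.1,0],[30,29.8,0,9.1,0],[30,29.8,0,9.1,0],[30,0,0,0,0],[30,0,0,0,0]]]'
python3 rel.py 25; python3 -c "
from h import *
go([548.1,-192.4,136],-13)"
```

```text
time_s: 25.22
eef_pos: [0.5214, 0.2127, 0.2148]
tcp_rot: [-1.567, 0.002, -1.798]
wrist_force: [0.0, -0.7, -2.1]
width: 0.0456
time_s: 25.72
eef_pos: [0.5326, 0.0241, 0.211]
tcp_rot: [-1.573, -0.0, -1.798]
wrist_force: [-0.1, 0.6, -0.7]
width: 0.0455
time_s: 26.47
eef_pos: [0.5477, -0.1932, 0.2105]
tcp_rot: [-1.573, 0.001, -1.801]
wrist_force: [-1.1, 0.6, -0.6]
width: 0.046
TCP u,v,z -1.9 -0.9 211.0
row0 v,z [65.  41.9] u ends [-27.1  24.3] mid -1.4 1917
row1 -
row2 -
left v,z [31.7 98.7] u ends [-26.9  24.3] mid -1.3 4457
right v,z [-35.1  98.4] u ends [-26.9  24.1] mid -1.4 899
held v,z [ -2.8 225.2] u ends [-34.6  32.3] mid -1.1 7410
held u ends -25 742 [-24.  -23.2  20.1  20.9]
held u ends 13 2906 [-23.9 -23.2  20.4  21.2]
TCP [ 547.9 -191.6  211. ] zyaw -13.05 q [ 0.95  0.47 -0.88  1.7   0.38  1.16 -0.26] t 26.52 w 46.1 F [ 0.5  0.5 -0.2]
shift [ 0.8 75.   0.5] turn -0.05
```

```bash

python3 -m crank '[[[30,-0.8,20,0,0],[30,0,25,0,0],[30,0,20,0,0],[30,0,10,0,0],[30,0,0,0,0],[30,0,0,0,0]]]'
python3 rel.py 25
```

```text
time_s: 27.02
eef_pos: [0.5489, -0.1902, 0.1374]
tcp_rot: [-1.571, 0.001, -1.797]
wrist_force: [0.7, 0.7, -0.3]
width: 0.0461
TCP u,v,z -0.9 0.5 138.0
row0 v,z [65.  41.9] u ends [-26.7  24.3] mid -1.2 3200
row1 -
row2 -
left v,z [31.7 98.7] u ends [-26.9  24.3] mid -1.3 6560
right v,z [-35.   98.7] u ends [-27.  24.] mid -1.5 741
held v,z [  0.4 152. ] u ends [-34.3  32.9] mid -0.7 7494
held u ends -25 513 [-23.4 -22.5  20.6  21.2]
held u ends 13 3830 [-23.6 -22.9  20.9  21.7]
```

```bash

python3 -m crank '[[[30,1.9,1,-0.3,0],[30,0,1.5,0,0],[30,0,1.5,0,0],[30,0,0,0,0]]]'
python3 rel.py 25 | grep -e held -e TCP
python3 -m crank '[[[30,0,0.7,0,0],[30,0,0.6,0,0],[30,0,0,0,0]]]'
```

```text
time_s: 27.4
eef_pos: [0.548, -0.193, 0.1331]
tcp_rot: [-1.571, -0.0, -1.798]
wrist_force: [0.2, -0.0, -0.3]
width: 0.0452
TCP u,v,z -1.5 -2.2 133.1
held v,z [ -2.6 147.7] u ends [-34.5  32.6] mid -1.0 7661
held u ends -25 542 [-23.9 -23.   20.3  21.2]
held u ends 13 3819 [-23.9 -23.2  20.6  21.4]
time_s: 27.7
eef_pos: [0.5481, -0.1928, 0.1318]
tcp_rot: [-1.571, 0.0, -1.798]
wrist_force: [-0.7, -0.4, -0.5]
width: 0.0459
```

```bash

python3 -m crank '[[[30,-0.7,0,0,0],[30,0,0.4,0,0],[30,0,0.4,0,0],[30,0,0,0,0]]]'
python3 rel.py 25 | grep -e held -e TCP -e left -e right
```

```text
time_s: 28.03
eef_pos: [0.5483, -0.1922, 0.1313]
tcp_rot: [-1.571, -0.0, -1.798]
wrist_force: [-2.0, -0.3, 6.2]
width: 0.0459
TCP u,v,z -1.4 -1.3 131.3
left v,z [31.7 98.6] u ends [-26.9  24.4] mid -1.3 7001
right v,z [-34.9  98.7] u ends [-26.9  24.1] mid -1.4 976
held v,z [ -1.7 145.9] u ends [-34.4  32.6] mid -0.9 7677
held u ends -25 543 [-23.7 -22.8  20.3  21.2]
held u ends 13 3864 [-23.7 -22.9  20.8  21.6]
```

Seated (v −1.7, z 145.9, contact 6 N). Releasing.

```bash

python3 -m crank '[[[30,0,-0.2,0,0],[48,0,0,0,0],[54,0,0,0,0],[62,0,0,0,0],[72,0,0,0,0],[76,0,0,0,0],[76,0,-15,0,0],[76,0,-30,0,0],[80,0,-30,0,0],[90,0,-30,0,0],[90,0,0,0,0]]]'
python3 -m crank '[[[90,-30,-5,0,0],[90,-30,0,0,0],[90,-30,0,0,0],[90,-30,0,0,0],[90,-30,0,0,0],[90,-30,0,0,0],[90,-30,0,0,0],[90,0,0,0,0],[90,0,0,0,0]]]'
python3 - <<'E'
import sys; sys.argv=['','33','t']
exec(open('rel.py').read().split("b0=e@v")[0])
p,P=cloud('top','pics/t9.png')
for lo,hi in ((.05,.09),(.125,.14),(.155,.18)):
    for t in tins(P,p,lo,hi,40): print(lo,*t)
p,P=cloud('scene','pics/s9.png')
a=cv2.imread('pics/t9.png');b=cv2.imread('pics/s9.png')
cv2.imwrite('pics/f9.png',np.hstack([cv2.resize(a[100:330,90:450],(400,500)),cv2.resize(b[60:310,130:330],(400,500))]))
E
```

```text
time_s: 29.0
eef_pos: [0.5503, -0.1922, 0.2414]
tcp_rot: [-1.564, -0.001, -1.798]
wrist_force: [-0.2, -0.5, 0.7]
width: 0.0887
time_s: 29.75
eef_pos: [0.5955, 0.0144, 0.2409]
tcp_rot: [-1.571, 0.001, -1.795]
wrist_force: [0.1, -0.4, 0.5]
width: 0.0899
TCP u,v,z -1.8 208.9 240.9
row0 v,z [65.1 41.8] u ends [-26.8  24.6] mid -1.1 1617
row1 -
row2 -
left v,z [31.5 99. ] u ends [-27.   24.2] mid -1.4 727
right -
held -
top -
0.05 [ 734.1 -252.5] [58.3 58.8] 82.9 86.7 [-19.5  13.8] 773 [184. 183. 172.]
0.05 [721.5 230.3] [64.4 35.6] 19.6 66.4 [-2.6 -2.1] 478 [55. 50. 44.]
0.05 [ 536.7 -249.4] [75.4 52. ] 78.1 76.4 [-0.3 -8.8] 255 [140. 134. 124.]
0.125 [ 572.1 -167.9] [12.5 20.9] 84.4 133.4 [ 4.4 -0.5] 46 [69. 64. 58.]
0.125 [ 542.8 -224.4] [43.6 52.2] 77.0 133.8 [14.8 -9.1] 340 [162. 155. 143.]
0.155 [ 550.4 -191.2] [46.8 46.9] 79.2 172.4 [16.8 -1.1] 552 [149. 142. 131.]
```

View pics/f9.png

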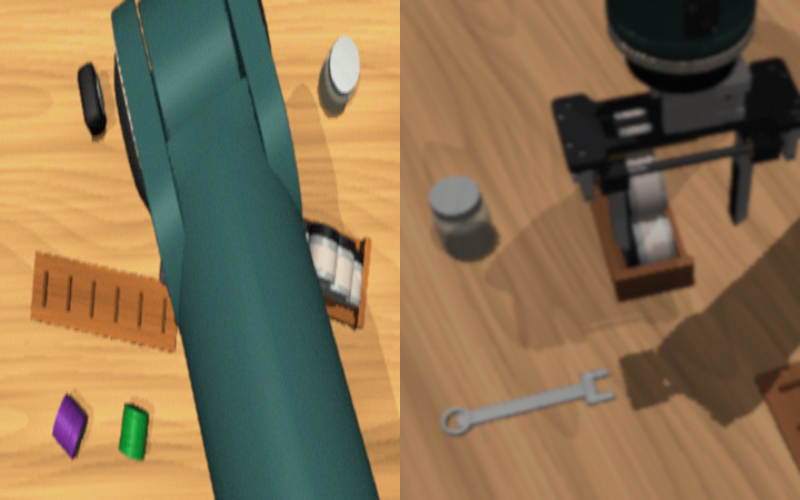

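The top-camera check puts the small tin at (550.4, −191.2) with its top at 172 mm, which is on target. The jar and tape haven't moved, and the arm is clear.

```bash
python3 -c "
from h import *
print(r.hand_in(), state()['time_s'])"
```

```text
the job is handed in; nothing more can be done
the job is handed in; nothing more can be done
```

The pyramid is finished and handed in at about 30 s of the 67 s allowed.

- **Left gap:** I gripped the tin whose lid faced the wrong way across its diameter, turned it half round over the rack and laid it in the left gap.
- **Right gap and top:** I gripped the other big tin by its ends and laid it in the right gap, then the small tin on top the same way.

**Last checks**
- All three tins have their lids facing +x, like the bottom row.
- The middles of the two second-layer tins were within about 0.2 mm of the outer bottom tins along the axis. The middle bottom tin sat about 1.7 mm further back from the start.
- The top camera put the small tin at (550.4, −191.2) mm with its top at 172 mm, within 1 mm of its target.
- The jar and tape measured unchanged. I saw the wrench in the last picture but did not measure it again.
- Wrist force readings stayed under about 30 N.

**Gaps in the checks**
- The arm hid part of the rack in the last pictures. The left tin and +y row tin were checked with the wrist camera, the right tin and small tin with the top camera.
- The middle row tin was not seen again at the end, and the −y one only in part.
- The wrist and top cameras differed by 1–2 mm, so I did the fine alignment in the wrist view alone.

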